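# Fit the keyed collar of a filter cell and hold it home

## Task

Draw the knurled collar out through the open end of its T-slot dock, carry it over to the filter cell and put it over the spigot. Turn it by feel until its hidden keyways drop over the spigot's pins, then push it down against the spring until its flange is fully home on the cell's shoulder. Finish with the gripper still on the collar, holding it pushed home against the spring, and leave the other things on the table where they are.

Things in the scene. Friction and masses are not known exactly. Their poses are not given: they have to be found in the camera images.
- collar: Loose knurled aluminium collar, 0.10 to 0.21 kg, a cap closed on top: upright cylinder 46 mm in diameter, 50 mm high overall, with a round flange at its foot 60 mm in diameter and 4 mm thick. Grip it by the knurled part, 10 to 48 mm above its foot. Origin: centre of its underside; z up along its axis; symmetric outside. It starts standing in the dock, its flange under the dock's lips.
- collar_top (a point): Centre of the collar's flat closed top, 50 mm above its foot. Hidden inside below it: a bore 29 mm in diameter and 44 mm deep, open at the foot, and in the bore's wall three keyways 120 degrees apart, each 10 mm wide, reaching 19.5 mm from the axis and running the whole depth from the foot.
- dock: Grey plastic dock fixed to the table, 100 x 84 x 17.5 mm: a T-slot channel along its own x axis, walled at +x, open at -x (robot side). Floor 6 mm thick, 64 mm wide; lips along both sides, underside 13.5 mm and top 17.5 mm above the table, leave a slot 52 mm wide. They catch the collar's flange: inside the dock it can only slide, not be lifted. Origin: centre of the underside.
- dock_mouth (a point): Middle of the dock's open end, at the height of the floor (6 mm above the table), 50 mm from the dock's origin along its -x. The collar comes clear of the lips when its axis is more than 32 mm beyond this point; the table out there is 6 mm lower than the dock's floor.
- cell: Aluminium filter cell fixed to the table: base plate 100 mm in diameter, 10 mm high, and on it a round body 72 mm in diameter with a flat shoulder 30 mm above the table; a hose port sticks out at its side (own +y, to 63 mm from the axis). From its centre rises a steel spigot with three pins, over which the collar goes. Origin: on the axis, at table height; z up.
- spigot_top (a point): Centre of the top of the cell's steel spigot, 64 mm above the table. The spigot is 26 mm in diameter; its top 8 mm taper to 19 mm.
- pin_level (a point): Point on the cell's axis at the top of the pins, 48.5 mm above the table: three round pins 5 mm thick, 120 degrees apart, reach 18 mm from the axis. Their angle is drawn anew each time, unrelated to the cell's yaw. The collar's foot rests here until its keyways are within about 0.12 rad of the pins, then drops 12.5 mm on to the ring. Turning by up to 2.1 rad one way always finds the pins.
- cell_shoulder (a point): Point on the axis of the cell at the height of its shoulder, 30 mm above the table: the collar's origin is here when it is home.
- pressure_ring (a joint): Travel in m of the white spring-loaded ring (41 to 58 mm in diameter) round the spigot: 0 = up, its top 6 mm above the shoulder; 0.006 = pressed flush with the shoulder. The spring pushes up with about 3 N at 0 and 10 N at 0.006 and lifts the collar again when it is not held down.
- timer: Bystander: small white kitchen-type timer, 62 x 66 x 20 mm; origin at the centre of its underside. Leave it where it is.
- beaker: Bystander: small beaker, 46 mm in diameter, 58 mm high; origin at the centre of its underside. Leave it where it is.
- dropper: Bystander: small capped bottle, 33 mm in diameter, 62 mm high; origin at the centre of its underside. Leave it where it is.
- bottle: Bystander: wide capped bottle, 60 mm in diameter, 94 mm high; origin at the centre of its underside. Leave it where it is.
- syringe: Bystander: lying syringe, 104 x 25 x 15 mm; origin at the centre of its underside. Leave it where it is.
- green_cap: Bystander: green screw cap of a tube, 34 mm in diameter, 12 mm high; origin at the centre of its underside. Leave it where it is.
Mind the look-alikes: they are no part of the job. What is shaped like the cell but blue or turquoise is not meant.

How it is judged:
By the outcome, as a careful person would: the job done as asked, in the order asked, and still so for the second after the job is handed in, while the arm keeps its last pose, push and grip.
It also fails if it takes over 61 s, if anything falls off the work surface, if the arm or the gripper's body presses on something with over 40 N, if the wrist force passes 120 N, or if a joint passes its speed limit or range.

## Robot

A 7-joint arm with a two-finger parallel gripper is mounted at the origin on a cart in front of the work surface, level with it; the furniture and walls round the work are solid. World frame = base frame: x ahead of the robot, y to its left, z up, the work surface at z = 0. Lengths are in m, angles in rad, forces in N, time in s.
With the tool pointing down it reaches from about 0.425 to 0.925 m from the base axis. Payload 6.8 kg.
Tool frame: the origin (TCP) lies on the centre line of the jaws, within the pads' length; the fingertips stand 11 mm ahead of it and the grasp point (between the pads) lies 8 mm behind it; z points along the fingers, y is the direction in which the jaws open and shut (so a half turn about z gives the same grasp; the last joint's range is limited). The gripper opens to 85 mm and grips with 20 to 120 N. Pads are 22 mm wide; open, the fingers measure 114 mm over their backs; the gripper's body (76 mm by 85 mm) begins 54 mm behind the grasp point. The pads swing forward as they close: fully open they stand 13 mm farther back than shut.
Start: joints at [1.001, 0.477, 0.022, 1.555, -0.011, 1.109, -0.083], TCP at [0.301, -0.604, 0.242] pointing down, gripper open.
Joint ranges: [-2.96, 2.96], [-0.34, 2.1], [-1.41, 1.46], [0.24, 2.44], [-1.37, 4.51], [0.17, 1.92], [-2.96, 2.96]. Speed limits (rad/s): [2.39, 2.39, 3.14, 3.14, 3.14, 3.14, 3.14].

## Interface

Orientations are given as a rotation vector (axis times angle).
In Python, from bench import r gives the robot as it stands.
- The arm moves only by the tool send_rows, never from a script. Its argument "deltas" is a list of rows, each a list of 7 numbers: the opening, from 0 (shut) to 1 (fully open), then the shift along the tool's x, y, z as a fraction of full scale, then the turn, a rotation vector about the tool's x, y, z as a fraction of full scale. In form: [[hand, x, y, z, ax, ay, az], ...]. A call has 1 to 20 rows; each row is the pose to reach, as a shift and turn from the pose commanded when the call began, along the tool's axes at that moment, turning the shorter way round; what a row does not reach only later rows make up. Full scale, the value 1, is 150 mm for a shift and 180 degrees for a turn. A row lasts 1/12 s, in which the tool goes at most 41.7 mm and 7.16 degrees, less where a joint would pass 70% of its speed; a pose out of reach is approached as far as the arm can. A call with a number of a shift or a turn outside -1 to 1 is refused whole. A call with a gripper value outside its range is refused whole. The fingers move at their own pace and stop on an object; "squeeze" is the grip in N (left out, the last holds). Time passes only in rows, so rows that repeat a pose let the fingers close. It gives the time, the measured TCP pose, the force and the opening at its end, in the units of the state.
- r.get_obs(): the state, without advancing time (a new reading comes with each control period).
- r.grab_frame(name): name is "scene" or "top" or "wrist"; returns a dict with "pixels" (400x640x3 uint8, red, green, blue), "camera_matrix" (3x3 intrinsics, pixels), "rvec" (rotation vector, rad) and "tvec" (3), from world to camera coordinates, as OpenCV has them. Camera axes: x right, y down, z forward; pixel columns grow to the right and rows downward; lengths in m; the calibration is good to about 2 mm. A picture is of the moment at which its call begins. There is no depth.
- r.hand_in(): hands the job in, once; it reports no verdict.
The state is a dict: "clock": time; "joints": joint angles; "qvel": joint speeds; "tau": joint torques, N m; "tcp_pos": TCP position; "orientation": TCP orientation; "contact_force": force on the tool from outside, world axes, zero at the start; "moment": the same for the moment, N m; "grip_width": finger opening in m.
Only numpy, scipy, OpenCV 4.12 (cv2) and the standard library are available. Lean on these libraries where they do the work, as an engineer would, in place of code of your own. Each camera call takes 0.05 s, during which the arm holds its last target. There are 200 camera calls.

## Working session

There is one attempt and no reset: what is moved stays moved. The work goes in short steps, Python scripts to look and compute and a tool call to move; the robot and the scene stay as the last step left them, time stands still between calls to the robot, and variables do not carry over. Pictures are saved under pics/ and viewed, about 8 in all and at most 12, crops included, and the job is handed in when it is done.

Besides the shell and the picture viewer there is one more tool, called after "Call:" as name(argument=value, ...), one argument or row to a line, values as JSON. send_rows: Moves the arm, as the interface text tells. Shift numbers are shares of 150 mm and turn numbers shares of 180 degrees, none past 1 either way. Its arguments: {"type":"object","properties":{"deltas":{"type":"array","items":{"type":"array","items":{"type":"number"}}},"squeeze":{"type":"number"}},"required":["deltas"]}

```bash
ls; mkdir -p pics; cat > h.py <<'E'
import numpy as np, cv2
from scipy.spatial.transform import Rotation as R
from bench import r
def grab(n,f=None):
    d=r.grab_frame(n)
    if f: cv2.imwrite('pics/'+f,cv2.cvtColor(np.asarray(d['pixels']),cv2.COLOR_RGB2BGR))
    return d
def ray(d,u,v,z):
    M=R.from_rotvec(np.ravel(d['rvec'])).as_matrix();t=np.ravel(d['tvec'])
    c=-M.T@t; w=M.T@np.linalg.inv(d['camera_matrix'])@np.array([u,v,1.])
    return c+w*(z-c[2])/w[2]
def proj(d,p):
    return cv2.projectPoints(np.float64(p).reshape(-1,3),np.float64(d['rvec']),np.float64(d['tvec']),np.float64(d['camera_matrix']),None)[0].reshape(-1,2)
E
python3 - <<'E'
from h import *
import pickle
o=r.get_obs();print(o)
a={n:grab(n,n+'0.png') for n in('top','scene')}
pickle.dump(a,open('f.pkl','wb'))
for n in a:print(n,a[n]['camera_matrix'],a[n]['rvec'],a[n]['tvec'])
E
```

```text
pics
{'clock': 0.0, 'joints': array([ 1.00094266,  0.477845  ,  0.02234445,  1.55644543, -0.01151151,
        1.10931715, -0.08310304]), 'qvel': array([ 0.00054227, -0.00028409,  0.00077362, -0.00073365,  0.00135301,
       -0.00204367, -0.0008885 ]), 'tau': array([-9.05598990e-04, -5.96451187e+01,  1.60810813e+00, -2.81199950e+01,
        1.25837469e-02,  9.35324613e-03,  5.20702415e-06]), 'tcp_pos': array([ 0.30045587, -0.60379821,  0.24129824]), 'orientation': array([-3.05647694e+00, -7.18496309e-01,  8.80666711e-04]), 'contact_force': array([-0.17371676, -0.15627516, -0.01327049]), 'moment': array([-0.03777099, -0.01297178,  0.00778659]), 'grip_width': 0.0854950651995507}
top [[496.46734572   0.         323.8347628 ]
 [  0.         496.46734572 204.40962052]
 [  0.           0.           1.        ]] [ 2.1072488 -2.1341143  0.1745794] [0.04986281 0.57589873 1.55072312]
scene [[369.26125456   0.         327.58498416]
 [  0.         369.26125456 202.00344174]
 [  0.           0.           1.        ]] [ 0.86951618 -2.37416034  1.23686134] [0.46158761 0.25960641 0.85023983]
```

View pics/top0.png

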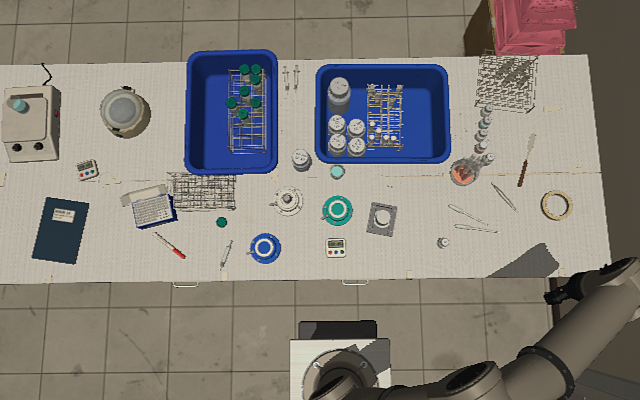

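View pics/scene0.png

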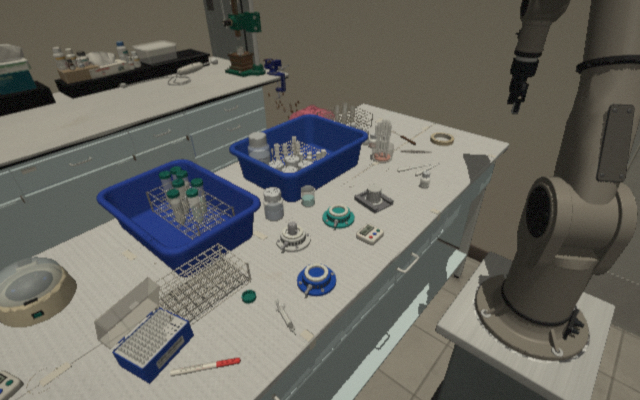

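The top view shows the dock with the collar at about (382,219), the aluminium cell at (288,201), and the turquoise and blue decoys at (337,210) and (265,248). I'll zoom in next.

```bash
python3 - <<'E'
from h import *
import pickle
a=pickle.load(open('f.pkl','rb'))
t,s=a['top'],a['scene']
for n,u,v,z in(('dock/collar top',382,217,.056),('cell spig',288,199,.064),('cell base',288,203,.01),('turq',337,210,.03),('timer',336,247,.02),('beaker',337,172,.05)):print(n,ray(t,u,v,z).round(3))
c1=t['pixels'][150:265,240:410];c2=s['pixels'][165:275,260:410]
f=lambda c:cv2.resize(cv2.cvtColor(np.ascontiguousarray(c),cv2.COLOR_RGB2BGR),(640,int(640*c.shape[0]/c.shape[1])),interpolation=cv2.INTER_CUBIC)
A,B=f(c1),f(c2)
o=np.vstack([A,B]);cv2.imwrite('pics/crop1.png',cv2.resize(o,None,fx=.66,fy=.66));print(o.shape, A.shape)
E
```

```text
dock/collar top [ 0.532 -0.143  0.056]
cell spig [0.594 0.157 0.064]
cell base [0.591 0.162 0.01 ]
turq [0.561 0.    0.03 ]
timer [0.441 0.005 0.02 ]
beaker [ 0.684 -0.002  0.05 ]
(901, 640, 3) (432, 640, 3)
```

View pics/crop1.png

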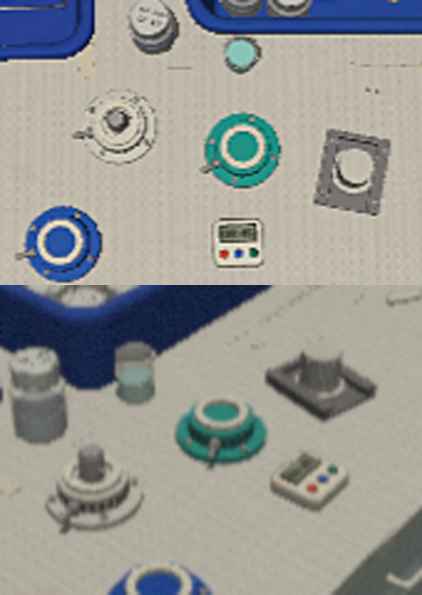

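```bash
cat >> h.py <<'E'
def plan(pos,yaw,o=None):
    "deltas (tool units) to reach world TCP pos with tool pointing down, tool-x at yaw"
    o=o or r.get_obs(); M=R.from_rotvec(o['orientation'])
    T=R.from_matrix(np.array([[np.cos(yaw),np.sin(yaw),0],[np.sin(yaw),-np.cos(yaw),0],[0,0,-1]]))
    print('shift',(M.inv().apply(np.array(pos)-o['tcp_pos'])/.15).round(3),'turn',((M.inv()*T).as_rotvec()/np.pi).round(4))
def yaw(o=None):
    o=o or r.get_obs(); x=R.from_rotvec(o['orientation']).as_matrix()[:,0]; return np.arctan2(x[1],x[0])
E
python3 - <<'E'
from h import *
import pickle
t=pickle.load(open('f.pkl','rb'))['top']
f=lambda x,y,z:ray(t,240+x/2.485,150+y/2.485,z)
C=[f(*c,.0175) for c in((328,130),(390,137),(380,215),(316,205))]
for c in C:print(c.round(3))
m=(C[2]+C[3])/2;e=(C[0]+C[1])/2;d=e-m;w=C[0]-C[1]
print(m,(m+e)/2,np.linalg.norm(d),np.linalg.norm(w),np.arctan2(d[1],d[0]),np.arctan2(-w[0],w[1]))
print('yaw',yaw()); plan([.50,-.15,.25],-.05)
E
```

```text
[ 0.588 -0.116  0.018]
[ 0.577 -0.197  0.018]
[ 0.473 -0.181  0.018]
[ 0.488 -0.097  0.018]
[ 0.48054865 -0.13888587  0.0175    ] [ 0.53139765 -0.14776592  0.0175    ] 0.10323712575338163 0.08238777440767049 -0.1728921442408252 -0.12889006697966582
yaw 0.461821161106098
shift [ 2.539 -2.116 -0.054] turn [-0.0005  0.0002  0.1629]
```

Call:
send_rows(
  deltas=[
    [1, 0.25, -0.21, 0, 0, 0, 0],
    [1, 0.5, -0.42, 0, 0, 0, 0],
    [1, 0.75, -0.63, 0, 0, 0, 0],
    [1, 0.95, -0.8, 0, 0, 0, 0],
    [1, 0.95, -0.8, 0, 0, 0, 0],
  ],
)

```text
clock: 0.52
tcp_pos: [0.3775, -0.4277, 0.2419]
orientation: [-3.053, -0.727, -0.002]
contact_force: [-0.4, -0.1, 0.3]
grip_width: 0.0853
```

Call:
send_rows(
  deltas=[
    [1, 0.25, -0.21, 0, 0, 0, 0.03],
    [1, 0.5, -0.42, 0, 0, 0, 0.06],
    [1, 0.75, -0.63, 0, 0, 0, 0.1],
    [1, 0.95, -0.8, 0, 0, 0, 0.13],
    [1, 0.95, -0.8, 0, 0, 0, 0.16],
    [1, 0.95, -0.8, 0, 0, 0, 0.195],
  ],
)

```text
clock: 1.02
tcp_pos: [0.4517, -0.2558, 0.2421]
orientation: [-3.13, 0.229, -0.001]
contact_force: [0.3, 0.1, -0.1]
grip_width: 0.0853
```

```bash
python3 - <<'E'
from h import *
o=r.get_obs();print(o['clock'],o['joints'],o['tcp_pos'],yaw())
plan([.48,-.14,.22],-.15)
E
```

```text
1.0167 [ 0.4444471   0.22399924 -0.05543545  1.92178827  0.01128208  0.99661002
 -1.33275893] [ 0.4516637  -0.25577421  0.2421159 ] -0.14622395089321485
shift [ 0.074 -0.791  0.15 ] turn [-0.0009 -0.0001  0.0012]
```

Call:
send_rows(
  deltas=[
    [1, 0.02, -0.25, 0.05, 0, 0, 0],
    [1, 0.04, -0.5, 0.1, 0, 0, 0],
    [1, 0.07, -0.79, 0.15, 0, 0, 0],
    [1, 0.07, -0.79, 0.15, 0, 0, 0],
    [1, 0.07, -0.79, 0.15, 0, 0, 0],
  ],
)

```text
clock: 1.43
tcp_pos: [0.4774, -0.1438, 0.2192]
orientation: [-3.132, 0.227, 0.002]
contact_force: [0.3, -1.6, 0.8]
grip_width: 0.0856
```

```bash
python3 - <<'E'
from h import *
import pickle
o=r.get_obs();print(o['clock'],o['tcp_pos'],yaw())
d=grab('wrist','w1.png');pickle.dump((d,o),open('w1.pkl','wb'))
print(proj(d,[[.531,-.148,.056],[.531,-.148,.006],[.4815,-.139,.0175]]))
E
```

```text
1.4333 [ 0.47740141 -0.14377912  0.21920366] -0.14487983277951655
[[310.97331065 123.3743706 ]
 [311.52416019 120.43020932]
 [309.87091766 170.32867405]]
```

View pics/w1.png

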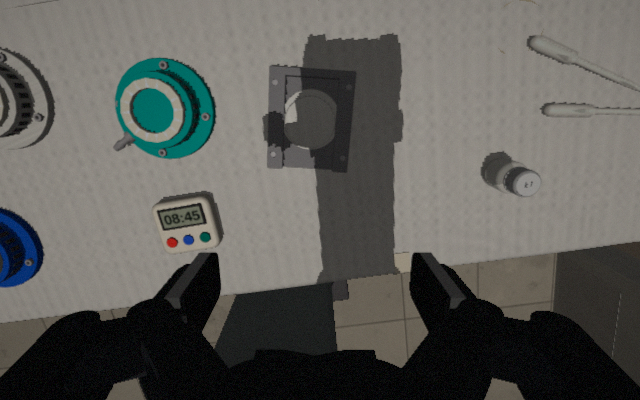

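The wrist view shows the collar top at about (311,119) and dock corners near (269,65), (355,71), (348,172) and (267,167). This agrees with the top view.

```bash
python3 - <<'E'
from h import *
import pickle
d,o=pickle.load(open('w1.pkl','rb'))
C=[ray(d,*c,.0175) for c in((269,65),(355,71),(348,172),(267,167))]
for c in C:print(c.round(4))
m=(C[2]+C[3])/2;e=(C[0]+C[1])/2;v=e-m;w=C[0]-C[1]
print((m+e)/2,np.linalg.norm(v),np.linalg.norm(w),np.arctan2(v[1],v[0]),np.arctan2(-w[0],w[1]))
g=cv2.cvtColor(d['pixels'],cv2.COLOR_RGB2GRAY)[60:180,260:360]
cv2.imwrite('pics/w1c.png',cv2.resize(g,None,fx=6,fy=5,interpolation=cv2.INTER_CUBIC)[:600])
print('collar',ray(d,311,119,.056))
E
```

```text
[ 0.5885 -0.1155  0.0175]
[ 0.5713 -0.1964  0.0175]
[ 0.474  -0.1783  0.0175]
[ 0.4915 -0.0952  0.0175]
[ 0.53131552 -0.14635982  0.0175    ] 0.0990846108153269 0.0826878089965093 -0.19486911435321633 -0.20985234021994661
collar [ 0.5347351  -0.14858136  0.056     ]
```

View pics/w1c.png

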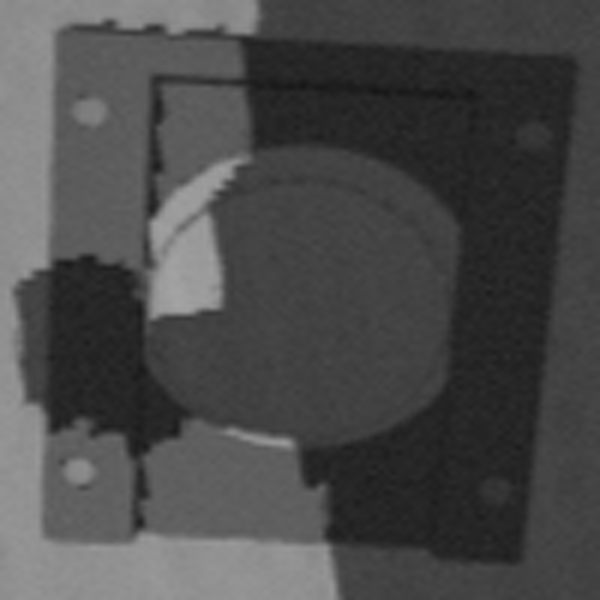

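The crop puts the collar top's centre at about (310,122), i.e. (0.531, -0.147), with the dock yaw at -0.20. I'll descend and grip twice, 90° apart, so the collar ends up centred in the jaws.

```bash
python3 - <<'E'
from h import *
import pickle
d,o=pickle.load(open('w1.pkl','rb'))
p=ray(d,309.8,122.4,.056);print(p)
plan([p[0],p[1],.12],-.20); plan([p[0],p[1],.037],-.20)
E
```

```text
[ 0.53198557 -0.14709365  0.056     ]
shift [ 0.364 -0.048  0.663] turn [0.     0.0003 0.0165]
shift [ 0.364 -0.048  1.216] turn [0.     0.0003 0.0165]
```

Call:
send_rows(
  deltas=[
    [1, 0.18, 0, 0, 0, 0, 0.0165],
    [1, 0.364, -0.048, 0, 0, 0, 0.0165],
    [1, 0.364, -0.048, 0.2, 0, 0, 0.0165],
    [1, 0.364, -0.048, 0.4, 0, 0, 0.0165],
    [1, 0.364, -0.048, 0.6, 0, 0, 0.0165],
    [1, 0.364, -0.048, 0.7, 0, 0, 0.0165],
    [1, 0.364, -0.048, 0.7, 0, 0, 0.0165],
  ],
)

```text
clock: 2.07
tcp_pos: [0.5291, -0.1497, 0.1112]
orientation: [3.125, -0.322, -0.011]
contact_force: [-1.5, -0.6, 0.4]
grip_width: 0.0853
```

```bash
python3 - <<'E'
from h import *
o=r.get_obs();print(o['clock'],o['tcp_pos'],yaw(),o['contact_force'])
plan([.532,-.147,.037],-.20)
E
```

```text
2.0667 [ 0.52909207 -0.14974097  0.11124208] -0.20542140859575084 [-1.47704257 -0.55220188  0.39884402]
shift [ 0.019 -0.022  0.495] turn [ 0.0004  0.0022 -0.0017]
```

Call:
send_rows(
  deltas=[
    [1, 0, 0, 0.15, 0, 0, 0],
    [1, 0, 0, 0.3, 0, 0, 0],
    [1, 0, 0, 0.4, 0, 0, 0],
    [1, 0, 0, 0.49, 0, 0, 0],
    [1, 0, 0, 0.49, 0, 0, 0],
    [1, 0, 0, 0.49, 0, 0, 0],
  ],
)

```text
clock: 2.57
tcp_pos: [0.5324, -0.1493, 0.042]
orientation: [3.125, -0.32, 0.0]
contact_force: [0.4, 0.9, 0.8]
grip_width: 0.0854
```

Call:
send_rows(
  deltas=[
    [0, 0, 0, 0, 0, 0, 0],
    [0, 0, 0, 0, 0, 0, 0],
    [0, 0, 0, 0, 0, 0, 0],
    [0, 0, 0, 0, 0, 0, 0],
    [0, 0, 0, 0, 0, 0, 0],
    [0, 0, 0, 0, 0, 0, 0],
    [0, 0, 0, 0, 0, 0, 0],
    [0, 0, 0, 0, 0, 0, 0],
  ],
  squeeze=20,
)

```text
clock: 3.23
tcp_pos: [0.533, -0.148, 0.0425]
orientation: [3.125, -0.318, 0.003]
contact_force: [-0.1, 0.8, 6.3]
grip_width: 0.0447
```

```bash
python3 - <<'E'
from h import *
o=r.get_obs();print(o['clock'],o['tcp_pos'],yaw(),o['contact_force'],o['moment'],o['grip_width'])
E
```

```text
3.2333 [ 0.53301975 -0.14800229  0.04250148] -0.2026216904942571 [-0.09088598  0.77746911  6.32798394] [ 0.07372067  0.25459743 -0.02920573] 0.0447284316613086
```

Call:
send_rows(
  deltas=[
    [1, 0, 0, 0, 0, 0, 0],
    [1, 0, 0, 0, 0, 0, 0],
    [1, 0, 0, 0, 0, 0, 0],
    [1, 0, 0, 0, 0, 0, -0.04],
    [1, 0, 0, 0, 0, 0, -0.08],
    [1, 0, 0, 0, 0, 0, -0.12],
    [1, 0, 0, 0, 0, 0, -0.16],
    [1, 0, 0, 0, 0, 0, -0.2],
    [1, 0, 0, 0, 0, 0, -0.24],
    [1, 0, 0, 0, 0, 0, -0.28],
    [1, 0, 0, 0, 0, 0, -0.32],
    [1, 0, 0, 0, 0, 0, -0.36],
    [1, 0, 0, 0, 0, 0, -0.4],
    [1, 0, 0, 0, 0, 0, -0.44],
    [1, 0, 0, 0, 0, 0, -0.48],
    [1, 0, 0, 0, 0, 0, -0.5],
    [1, 0, 0, 0, 0, 0, -0.5],
    [1, 0, 0, 0, 0, 0, -0.5],
  ],
)

```text
clock: 4.73
tcp_pos: [0.5321, -0.1481, 0.0412]
orientation: [-2.437, -1.982, 0.0]
contact_force: [-0.0, -0.5, -0.7]
grip_width: 0.0856
```

Call:
send_rows(
  deltas=[
    [0, 0, 0, 0, 0, 0, 0],
    [0, 0, 0, 0, 0, 0, 0],
    [0, 0, 0, 0, 0, 0, 0],
    [0, 0, 0, 0, 0, 0, 0],
    [0, 0, 0, 0, 0, 0, 0],
    [0, 0, 0, 0, 0, 0, 0],
    [0, 0, 0, 0, 0, 0, 0],
    [0, 0, 0, 0, 0, 0, 0],
  ],
  squeeze=60,
)

```text
clock: 5.4
tcp_pos: [0.5325, -0.1479, 0.0418]
orientation: [2.435, 1.985, 0.0]
contact_force: [-1.1, 0.1, 5.5]
grip_width: 0.0437
```

```bash
python3 - <<'E'
from h import *
o=r.get_obs();print(o['clock'],o['joints'],o['tcp_pos'],yaw(),o['contact_force'],o['moment'],o['grip_width'])
p=o['tcp_pos']; 
# pull out along dock -x: from here until axis is 40 mm past mouth
M=R.from_rotvec(o['orientation'])
u=-np.array([np.cos(-.2),np.sin(-.2),0]);print('unit pull in tool',M.inv().apply(u).round(3))
mouth=np.array([.5313,-.1464,0])+.05*u
print('dist',(mouth-p)@u+.032, 'lateral',np.cross(u,p-mouth)[2])
E
```

```text
5.4 [ 0.54549825  0.60217672 -0.4979472   1.96713585  0.44519441  0.68026553
 -0.43379857] [ 0.53246185 -0.14790819  0.0418141 ] 1.367776613222374 [-1.0974191   0.05057873  5.48435589] [ 0.11417249  0.39953147 -0.07711883] 0.043705157871307375
unit pull in tool [-0.003 -1.    -0.   ]
dist 0.08343832401842252 lateral 0.0012473032557829365
```

Call:
send_rows(
  deltas=[
    [0, 0, -0.03, -0.006, 0, 0, 0],
    [0, 0, -0.08, -0.006, 0, 0, 0],
    [0, 0, -0.14, -0.006, 0, 0, 0],
    [0, 0, -0.2, -0.006, 0, 0, 0],
    [0, 0, -0.26, -0.006, 0, 0, 0],
    [0, 0, -0.32, -0.006, 0, 0, 0],
    [0, 0, -0.38, -0.006, 0, 0, 0],
    [0, 0, -0.44, -0.006, 0, 0, 0],
    [0, 0, -0.5, -0.006, 0, 0, 0],
    [0, 0, -0.56, -0.006, 0, 0, 0],
    [0, 0, -0.62, -0.006, 0, 0, 0],
    [0, 0, -0.65, -0.006, 0, 0, 0],
    [0, 0, -0.65, -0.006, 0, 0, 0],
  ],
)

```text
clock: 6.48
tcp_pos: [0.4353, -0.1283, 0.0421]
orientation: [-2.434, -1.985, 0.002]
contact_force: [-0.1, -0.1, -0.8]
grip_width: 0.0435
```

```bash
python3 - <<'E'
from h import *
o=r.get_obs();print(o['clock'],o['joints'],o['tcp_pos'],yaw(),o['contact_force'],o['moment'],o['grip_width'])
d=grab('scene')
c=d['pixels'][160:270,270:410]
cv2.imwrite('pics/s2.png',cv2.resize(cv2.cvtColor(np.ascontiguousarray(c),cv2.COLOR_RGB2BGR),None,fx=5,fy=5,interpolation=cv2.INTER_CUBIC))
E
```

```text
6.4833 [ 0.57713126  0.48904304 -0.51214633  2.191475    0.44702202  0.56261888
 -0.47161633] [ 0.43526556 -0.1282729   0.04211019] 1.3682435230793644 [-0.06819327 -0.12541601 -0.83152106] [-0.02170024  0.02845236 -0.01927245] 0.04349654903136242
```

View pics/s2.png

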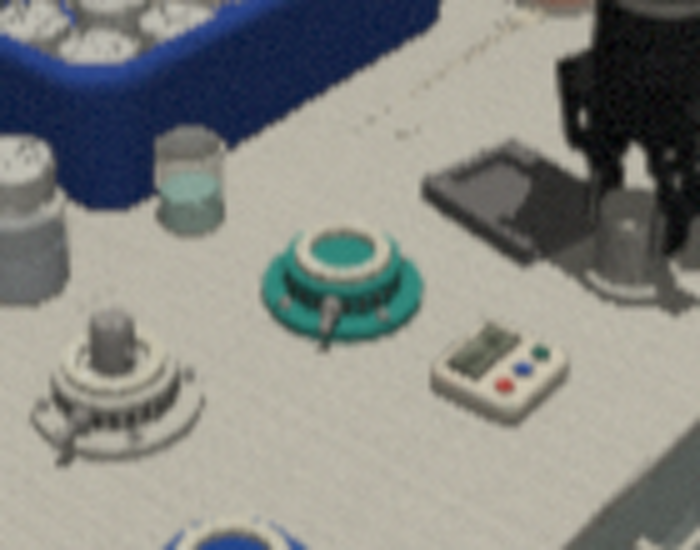

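The collar is out of the dock and held. The load is about 0.8 N, and the collar is visible in the jaws at (630,240) of the crop.

Call:
send_rows(
  deltas=[
    [0, 0, 0, -0.2, 0, 0, 0],
    [0, 0, 0, -0.45, 0, 0, 0],
    [0, 0, 0, -0.7, 0, 0, 0],
    [0, 0, 0, -0.95, 0, 0, 0],
    [0, 0, 0, -0.95, 0, 0, 0],
    [0, 0, 0, -0.95, 0, 0, 0],
  ],
)

```text
clock: 7.03
tcp_pos: [0.4387, -0.1289, 0.1868]
orientation: [2.432, 1.981, 0.004]
contact_force: [-0.6, 0.6, -2.0]
grip_width: 0.0438
```

```bash
python3 - <<'E'
from h import *
o=r.get_obs();print(o['clock'],o['tcp_pos'],o['contact_force'],o['grip_width']);plan([.59,.06,.185],1.37)
E
```

```text
7.0333 [ 0.4387293  -0.12892568  0.18681728] [-0.61714199  0.60855936 -1.99583401] 0.043800660429283086
shift [1.437 0.733 0.015] turn [ 0.0018  0.0003 -0.0008]
```

Call:
send_rows(
  deltas=[
    [0, 0.15, 0.1, 0, 0, 0, 0],
    [0, 0.35, 0.22, 0, 0, 0, 0],
    [0, 0.55, 0.34, 0, 0, 0, 0],
    [0, 0.75, 0.46, 0, 0, 0, 0],
    [0, 0.95, 0.58, 0, 0, 0, 0],
  ],
)

```text
clock: 7.45
tcp_pos: [0.5508, -0.0052, 0.1826]
orientation: [-2.434, -1.984, 0.004]
contact_force: [0.3, 0.2, -0.2]
grip_width: 0.0436
```

Call:
send_rows(
  deltas=[
    [0, 0.2, 0.1, 0, 0, 0, 0],
    [0, 0.4, 0.15, 0, 0, 0, 0],
    [0, 0.48, 0.15, 0, 0, 0, 0],
    [0, 0.48, 0.15, 0, 0, 0, 0],
    [0, 0.48, 0.15, 0, 0, 0, 0],
  ],
)

```text
clock: 7.87
tcp_pos: [0.5861, 0.06, 0.1828]
orientation: [-2.432, -1.987, 0.004]
contact_force: [-0.1, -0.0, -1.6]
grip_width: 0.044
```

```bash
python3 - <<'E'
from h import *
import pickle
o=r.get_obs();print(o['clock'],o['joints'],o['tcp_pos'],yaw(),o['contact_force'],o['grip_width'])
d=grab('wrist');pickle.dump((d,o),open('w3.pkl','wb'))
u,v=proj(d,[[.593,.16,.064]])[0];print(u,v)
v0=int(min(max(v-75,0),250));u0=int(min(max(u-100,0),440))
c=d['pixels'][v0:v0+150,u0:u0+200];print(u0,v0)
cv2.imwrite('pics/w3.png',cv2.resize(cv2.cvtColor(np.ascontiguousarray(c),cv2.COLOR_RGB2BGR),None,fx=4,fy=4,interpolation=cv2.INTER_CUBIC))
E
```

```text
7.8667 [ 0.29513639  0.48337106 -0.66244413  1.7872224   0.34744526  0.9937374
 -0.70605343] [0.58608478 0.06004046 0.18284668] 1.370030579237245 [-0.14998785 -0.03588305 -1.64668366] 0.04400130168554768
297.8156919376272 63.08165417025836
197 0
```

View pics/w3.png

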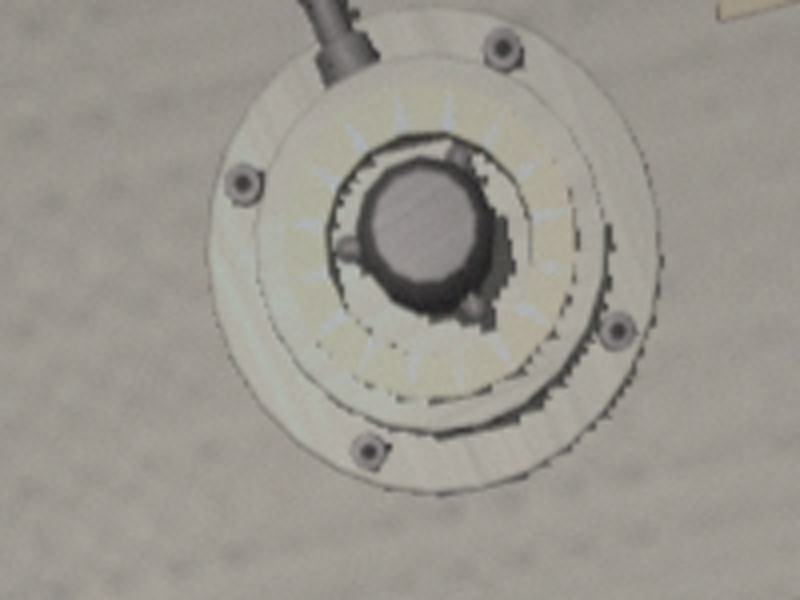

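The wrist view shows the spigot top at crop (424,222), the base outline centre at (434,251), the body centre at about (432,246), and three pins around the spigot.

```bash
python3 - <<'E'
from h import *
import pickle
d,o=pickle.load(open('w3.pkl','rb'))
P=[ray(d,197+x/4,y/4,z) for x,y,z in((424,222,.064),(434,251,.01),(432,246,.03))]
for p in P:print(p.round(4))
# ring/body outline fit check
for rr,z,c in((.05,.01,P[1]),(.036,.03,P[2]),(.0095,.064,P[0])):
  print([((proj(d,[c[0]+rr*np.cos(a),c[1]+rr*np.sin(a),z])[0]-[197,0])*4).round() for a in(0,np.pi/2,np.pi,-np.pi/2)])
p=np.mean(P,0);print(p);plan([p[0],p[1],.183],1.37)
E
```

```text
[0.5977 0.1642 0.064 ]
[0.5981 0.1652 0.01  ]
[0.598 0.164 0.03 ]
[array([661., 201.]), array([384.,  -4.]), array([212., 300.]), array([479., 482.])]
[array([606., 208.]), array([394.,  52.]), array([260., 284.]), array([467., 426.])]
[array([476., 210.]), array([413., 165.]), array([372., 234.]), array([435., 278.])]
[0.59794041 0.16445916 0.03466667]
shift [ 0.707 -0.065 -0.   ] turn [-0.0008  0.0006 -0.0006]
```

Call:
send_rows(
  deltas=[
    [0, 0.25, -0.03, 0, 0, 0, 0],
    [0, 0.5, -0.06, 0, 0, 0, 0],
    [0, 0.7, -0.065, 0, 0, 0, 0],
    [0, 0.707, -0.065, 0.25, 0, 0, 0],
    [0, 0.707, -0.065, 0.4, 0, 0, 0],
    [0, 0.707, -0.065, 0.4, 0, 0, 0],
    [0, 0.707, -0.065, 0.4, 0, 0, 0],
    [0, 0.707, -0.065, 0.4, 0, 0, 0],
  ],
)

```text
clock: 8.58
tcp_pos: [0.5997, 0.1641, 0.1257]
orientation: [2.436, 1.982, 0.001]
contact_force: [0.3, 0.5, -0.5]
grip_width: 0.0438
```

```bash
python3 - <<'E'
from h import *
o=r.get_obs();print(o['clock'],o['joints'],o['tcp_pos'],yaw(),o['contact_force'],o['grip_width']);plan([.598,.1645,.085],1.37)
E
```

```text
8.5833 [ 0.09121796  0.59829814 -0.63143176  1.75458916  0.4289446   0.92916902
 -0.92407547] [0.5997277  0.16414217 0.1257461 ] 1.3659330420430187 [ 0.26934553  0.47554345 -0.52232009] 0.043848545566717856
shift [ 0.    -0.012  0.272] turn [ 0.0004  0.     -0.0013]
```

Call:
send_rows(
  deltas=[
    [0, 0, -0.01, 0.05, 0, 0, 0],
    [0, 0, -0.01, 0.1, 0, 0, 0],
    [0, 0, -0.01, 0.15, 0, 0, 0],
    [0, 0, -0.01, 0.19, 0, 0, 0],
    [0, 0, -0.01, 0.23, 0, 0, 0],
    [0, 0, -0.01, 0.23, 0, 0, 0],
    [0, 0, -0.01, 0.23, 0, 0, 0],
  ],
)

```text
clock: 9.17
tcp_pos: [0.5972, 0.1655, 0.0896]
orientation: [-2.435, -1.985, 0.002]
contact_force: [0.6, -1.3, -1.0]
grip_width: 0.044
```

```bash
python3 - <<'E'
from h import *
o=r.get_obs();print(o['clock'],o['tcp_pos'],yaw(),o['contact_force'],o['moment'],o['grip_width'])
E
```

```text
9.1667 [0.59719701 0.16549259 0.08959434] 1.3680816616021898 [ 0.55212499 -1.34844667 -1.02879608] [-0.18922289  0.00446724 -0.02211881] 0.04403583387699112
```

Call:
send_rows(
  deltas=[
    [0, 0, 0, 0.01, 0, 0, 0],
    [0, 0, 0, 0.02, 0, 0, 0],
    [0, 0, 0, 0.028, 0, 0, 0],
    [0, 0, 0, 0.035, 0, 0, 0],
    [0, 0, 0, 0.04, 0, 0, 0],
    [0, 0, 0, 0.04, 0, 0, 0],
    [0, 0, 0, 0.04, 0, 0, 0],
  ],
)

```text
clock: 9.75
tcp_pos: [0.5976, 0.1656, 0.0842]
orientation: [2.435, 1.985, -0.0]
contact_force: [1.0, -1.7, -1.7]
grip_width: 0.0436
```

```bash
python3 - <<'E'
from h import *
o=r.get_obs();print(o['clock'],o['tcp_pos'],yaw(),o['contact_force'],o['moment'],o['grip_width'])
E
```

```text
9.75 [0.59762692 0.16562807 0.08418021] 1.3679351516001095 [ 1.03820078 -1.7302499  -1.72146707] [-0.42244537 -0.19825105 -0.00393722] 0.043565778981754705
```

Call:
send_rows(
  deltas=[
    [0, -0.003, 0.003, 0.005, 0, 0, 0],
    [0, -0.004, 0.003, 0.01, 0, 0, 0],
    [0, -0.004, 0.003, 0.015, 0, 0, 0],
    [0, -0.004, 0.003, 0.02, 0, 0, 0],
    [0, -0.004, 0.003, 0.02, 0, 0, 0],
    [0, -0.004, 0.003, 0.02, 0, 0, 0],
  ],
)

```text
clock: 10.25
tcp_pos: [0.5981, 0.1658, 0.0826]
orientation: [2.434, 1.985, 0.002]
contact_force: [-2.2, -2.4, 10.7]
grip_width: 0.044
```

```bash
python3 - <<'E'
from h import *
o=r.get_obs();print(o['clock'],o['tcp_pos'],yaw(),o['contact_force'],o['moment'],o['grip_width'])
E
```

```text
10.25 [0.59809403 0.16583886 0.08264233] 1.3683849583154633 [-2.20363465 -2.39827393 10.68799624] [-0.54090124  0.68215381 -0.00323296] 0.0439504824635721
```

Call:
send_rows(
  deltas=[
    [0, 0, 0, 0, 0, 0, -0.02],
    [0, 0, 0, 0, 0, 0, -0.04],
    [0, 0, 0, 0, 0, 0, -0.06],
    [0, 0, 0, 0, 0, 0, -0.08],
    [0, 0, 0, 0, 0, 0, -0.1],
    [0, 0, 0, 0, 0, 0, -0.1],
  ],
)

```text
clock: 10.75
tcp_pos: [0.5982, 0.1659, 0.0827]
orientation: [2.09, 2.345, 0.002]
contact_force: [-1.8, -1.4, 8.8]
grip_width: 0.0436
```

```bash
cat > st.py <<'E'
from h import *
o=r.get_obs();print(o['clock'],'q7',o['joints'][6].round(2),o['tcp_pos'].round(4),'yaw',yaw().round(3),'F',o['contact_force'].round(1),'M',o['moment'].round(2),o['grip_width'].round(4))
E
python3 st.py
```

```text
Traceback (most recent call last):
  File "st.py", line 2, in <module>
    o=r.get_obs();print(o['clock'],'q7',o['joints'][6].round(2),o['tcp_pos'].round(4),'yaw',yaw().round(3),'F',o['contact_force'].round(1),'M',o['moment'].round(2),o['grip_width'].round(4))
                                                                                                                                                                    ^^^^^^^^^^^^^^^^^^^^^
AttributeError: 'float' object has no attribute 'round'
```

Still resting on the pins (z 0.0827, 8.8 N). I'll keep turning.

Call:
send_rows(
  deltas=[
    [0, 0, 0, 0, 0, 0, -0.02],
    [0, 0, 0, 0, 0, 0, -0.04],
    [0, 0, 0, 0, 0, 0, -0.06],
    [0, 0, 0, 0, 0, 0, -0.08],
    [0, 0, 0, 0, 0, 0, -0.1],
    [0, 0, 0, 0, 0, 0, -0.12],
    [0, 0, 0, 0, 0, 0, -0.12],
  ],
)

```text
clock: 11.33
tcp_pos: [0.5984, 0.1661, 0.0828]
orientation: [1.613, 2.695, 0.003]
contact_force: [-1.1, -1.6, 9.8]
grip_width: 0.0435
```

```bash
sed -i "s/o\['grip_width'\].round(4)/o['grip_width']/" st.py; python3 st.py
```

```text
11.3333 q7 -0.36 [0.5984 0.1661 0.0828] yaw 2.063 F [-1.1 -1.6  9.8] M [-0.42  0.36  0.03] 0.04349334196640062
```

Call:
send_rows(
  deltas=[
    [0, 0, 0, 0, 0, 0, -0.02],
    [0, 0, 0, 0, 0, 0, -0.04],
    [0, 0, 0, 0, 0, 0, -0.06],
    [0, 0, 0, 0, 0, 0, -0.08],
    [0, 0, 0, 0, 0, 0, -0.1],
    [0, 0, 0, 0, 0, 0, -0.12],
    [0, 0, 0, 0, 0, 0, -0.12],
  ],
)

```text
clock: 11.92
tcp_pos: [0.598, 0.166, 0.0826]
orientation: [1.08, 2.95, 0.001]
contact_force: [-2.1, -2.2, 9.4]
grip_width: 0.0437
```

```bash
python3 st.py
```

```text
11.9167 q7 -0.03 [0.598  0.166  0.0826] yaw 2.44 F [-2.1 -2.2  9.4] M [-0.57  0.64 -0.02] 0.04372230144402835
```

Call:
send_rows(
  deltas=[
    [0, 0, 0, 0, 0, 0, -0.02],
    [0, 0, 0, 0, 0, 0, -0.04],
    [0, 0, 0, 0, 0, 0, -0.06],
    [0, 0, 0, 0, 0, 0, -0.08],
    [0, 0, 0, 0, 0, 0, -0.1],
    [0, 0, 0, 0, 0, 0, -0.12],
    [0, 0, 0, 0, 0, 0, -0.12],
  ],
)

```text
clock: 12.5
tcp_pos: [0.5975, 0.1655, 0.081]
orientation: [-0.51, -3.099, -0.001]
contact_force: [0.1, -0.0, -1.4]
grip_width: 0.0434
```

```bash
python3 st.py
```

```text
12.5 q7 0.3 [0.5975 0.1655 0.081 ] yaw 2.816 F [ 0.1 -0.  -1.4] M [ 0.01 -0.06 -0.04] 0.04341369389463536
```

The force vanished and z fell, so the keyways are over the pins. I'll push down in steps with a firmer grip.

Call:
send_rows(
  deltas=[
    [0, 0, 0, 0, 0, 0, 0],
    [0, 0, 0, 0.015, 0, 0, 0],
    [0, 0, 0, 0.03, 0, 0, 0],
    [0, 0, 0, 0.045, 0, 0, 0],
    [0, 0, 0, 0.06, 0, 0, 0],
    [0, 0, 0, 0.07, 0, 0, 0],
    [0, 0, 0, 0.08, 0, 0, 0],
    [0, 0, 0, 0.08, 0, 0, 0],
  ],
  squeeze=100,
)

```text
clock: 13.17
tcp_pos: [0.5978, 0.1652, 0.0694]
orientation: [0.514, 3.099, -0.0]
contact_force: [-2.4, -2.0, 4.9]
grip_width: 0.0427
```

```bash
python3 st.py
```

```text
13.1667 q7 0.29 [0.5978 0.1652 0.0694] yaw 2.813 F [-2.4 -2.   4.9] M [-0.29  0.4  -0.02] 0.04270656071590662
```

Call:
send_rows(
  deltas=[
    [0, 0, 0, 0.01, 0, 0, 0],
    [0, 0, 0, 0.02, 0, 0, 0],
    [0, 0, 0, 0.03, 0, 0, 0],
    [0, 0, 0, 0.04, 0, 0, 0],
    [0, 0, 0, 0.045, 0, 0, 0],
    [0, 0, 0, 0.045, 0, 0, 0],
    [0, 0, 0, 0.045, 0, 0, 0],
  ],
)

```text
clock: 13.75
tcp_pos: [0.5979, 0.1653, 0.066]
orientation: [0.514, 3.098, -0.003]
contact_force: [-9.9, -7.0, 29.3]
grip_width: 0.043
```

```bash
python3 st.py
```

```text
13.75 q7 0.28 [0.5979 0.1653 0.066 ] yaw 2.813 F [-9.9 -7.  29.3] M [-1.5   2.29 -0.05] 0.042970531487470605
```

29 N at z = 0.066, with 12 N sideways, so it's possibly binding. I'll relieve the sideways load and look.

Call:
send_rows(
  deltas=[
    [0, 0.003, -0.004, 0, 0, 0, 0],
    [0, 0.006, -0.008, 0, 0, 0, 0],
    [0, 0.006, -0.008, 0, 0, 0, 0],
    [0, 0.006, -0.008, 0, 0, 0, 0],
  ],
)

```text
clock: 14.08
tcp_pos: [0.5979, 0.1653, 0.066]
orientation: [0.513, 3.096, 0.001]
contact_force: [-6.6, -5.2, 24.9]
grip_width: 0.0432
```

```bash
python3 st.py; python3 - <<'E'
from h import *
d=grab('scene');t=grab('top')
u,v=proj(d,[[.598,.165,.04]])[0];u,v=int(u),int(v);print(u,v)
c=d['pixels'][v-35:v+35,u-45:u+45]
cv2.imwrite('pics/s4.png',cv2.resize(cv2.cvtColor(np.ascontiguousarray(c),cv2.COLOR_RGB2BGR),None,fx=8,fy=8,interpolation=cv2.INTER_CUBIC))
E
```

```text
14.0833 q7 0.28 [0.5979 0.1653 0.066 ] yaw 2.813 F [-6.6 -5.2 24.9] M [-1.04  1.38  0.01] 0.0431534184090406
291 230
```

View pics/s4.png

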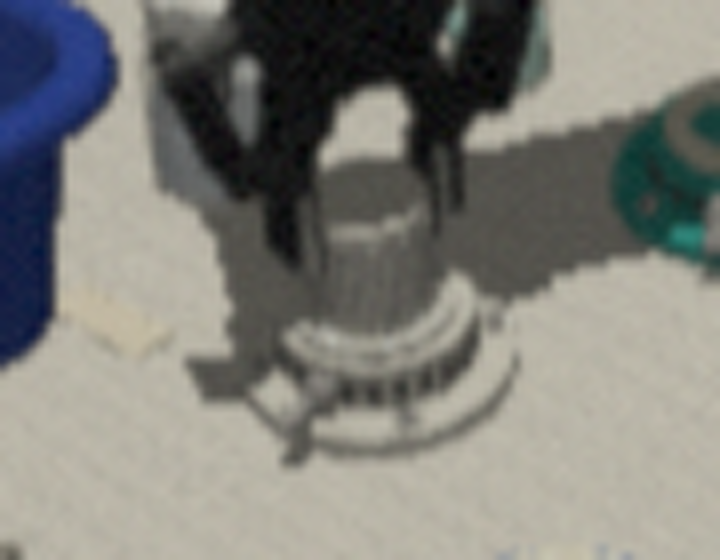

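The collar sits on the cell with no visible gap, and there's a hard stop at z = 0.066. That's 1.8 mm above what the pin contact implied, so I'll check the spring curve by backing off in steps.

Call:
send_rows(
  deltas=[
    [0, 0.004, -0.005, -0.01, 0, 0, 0],
    [0, 0.004, -0.005, -0.02, 0, 0, 0],
    [0, 0.004, -0.005, -0.02, 0, 0, 0],
    [0, 0.004, -0.005, -0.02, 0, 0, 0],
    [0, 0.004, -0.005, -0.02, 0, 0, 0],
  ],
)

```text
clock: 14.6
tcp_pos: [0.5976, 0.1651, 0.0672]
orientation: [0.513, 3.096, 0.005]
contact_force: [1.1, 0.7, 6.6]
grip_width: 0.0429
```

Call:
send_rows(
  deltas=[
    [0, 0, 0, -0.01, 0, 0, 0],
    [0, 0, 0, -0.01, 0, 0, 0],
    [0, 0, 0, -0.01, 0, 0, 0],
    [0, 0, 0, -0.01, 0, 0, 0],
  ],
)

```text
clock: 14.93
tcp_pos: [0.5976, 0.1651, 0.0685]
orientation: [0.513, 3.096, 0.005]
contact_force: [1.5, 1.0, 5.5]
grip_width: 0.0429
```

Call:
send_rows(
  deltas=[
    [0, 0, 0, -0.01, 0, 0, 0],
    [0, 0, 0, -0.01, 0, 0, 0],
    [0, 0, 0, -0.01, 0, 0, 0],
    [0, 0, 0, -0.01, 0, 0, 0],
  ],
)

```text
clock: 15.27
tcp_pos: [0.5966, 0.1645, 0.0691]
orientation: [0.513, 3.098, 0.003]
contact_force: [2.8, 2.4, 5.2]
grip_width: 0.0424
```

Call:
send_rows(
  deltas=[
    [0, 0, 0, -0.01, 0, 0, 0],
    [0, 0, 0, -0.01, 0, 0, 0],
    [0, 0, 0, -0.01, 0, 0, 0],
    [0, 0, 0, -0.01, 0, 0, 0],
  ],
)

```text
clock: 15.6
tcp_pos: [0.5965, 0.1643, 0.0704]
orientation: [0.513, 3.098, 0.002]
contact_force: [4.7, 1.9, 3.0]
grip_width: 0.0429
```

Call:
send_rows(
  deltas=[
    [0, 0, 0, -0.01, 0, 0, 0],
    [0, 0, 0, -0.01, 0, 0, 0],
    [0, 0, 0, -0.01, 0, 0, 0],
    [0, 0, 0, -0.01, 0, 0, 0],
  ],
)

```text
clock: 15.93
tcp_pos: [0.5965, 0.1641, 0.0716]
orientation: [0.514, 3.098, 0.002]
contact_force: [5.3, 2.2, 2.4]
grip_width: 0.0426
```

Call:
send_rows(
  deltas=[
    [0, 0, 0, -0.01, 0, 0, 0],
    [0, 0, 0, -0.01, 0, 0, 0],
    [0, 0, 0, -0.01, 0, 0, 0],
    [0, 0, 0, -0.01, 0, 0, 0],
  ],
)

```text
clock: 16.27
tcp_pos: [0.5964, 0.1637, 0.0726]
orientation: [0.514, 3.098, 0.001]
contact_force: [5.9, 2.6, 0.1]
grip_width: 0.0428
```

The spring curve shows the ring lifting off at about z = 0.072 and the hard stop at 0.066. That's the full 6 mm of travel, so 0.066 is home. I'll push back down and hold.

Call:
send_rows(
  deltas=[
    [0, 0, 0, 0.015, 0, 0, 0],
    [0, 0, 0, 0.03, 0, 0, 0],
    [0, 0, 0, 0.045, 0, 0, 0],
    [0, 0, 0, 0.06, 0, 0, 0],
    [0, 0, 0, 0.07, 0, 0, 0],
    [0, 0, 0, 0.07, 0, 0, 0],
    [0, 0, 0, 0.07, 0, 0, 0],
    [0, 0, 0, 0.07, 0, 0, 0],
    [0, 0, 0, 0.07, 0, 0, 0],
    [0, 0, 0, 0.07, 0, 0, 0],
  ],
)

```text
clock: 17.1
tcp_pos: [0.5968, 0.1637, 0.066]
orientation: [0.514, 3.096, -0.003]
contact_force: [-3.4, -5.5, 30.6]
grip_width: 0.0428
```

```bash
python3 st.py
```

```text
17.1 q7 0.28 [0.5968 0.1637 0.066 ] yaw 2.813 F [-3.4 -5.5 30.6] M [-1.02  0.82  0.01] 0.04282827210955198
```

Home at z = 0.066 again, pushing 31 N. I'll check that the bystanders haven't moved, then hand in if so.

```bash
python3 - <<'E'
from h import *
import pickle
a=pickle.load(open('f.pkl','rb'));d=grab('scene')
for n,(u,v) in dict(timer=(369,234),beaker=(308,197),bottle=(272,205),syringe=(285,315),cap=(249,297),dropper=(425,182),dock=(374,199),blue=(316,280)).items():
    s=np.s_[v-14:v+14,u-14:u+14]
    A=cv2.cvtColor(a['scene']['pixels'],6)[s].astype(np.float32);B=cv2.cvtColor(d['pixels'],6)[s].astype(np.float32)
    print(n,cv2.phaseCorrelate(A,B),abs(A-B).mean())
o=r.get_obs();print(o['tcp_pos'],o['contact_force'])
E
```

```text
timer ((0.033030974154298676, -0.018471363531213925), 0.9762718449698554) 7.145408
beaker ((0.25341757102668794, 0.4457949556756109), 0.3062243072191874) 48.209183
bottle ((-0.5772198756422551, 0.6848390004632439), 0.3965373092227512) 43.276787
syringe ((0.00021790277764033306, -0.01947355064512557), 0.9851834392547607) 7.6147957
cap ((0.005946926525490781, 0.02463270996684308), 0.9865064380897416) 6.845663
dropper ((-0.15582957338431846, 0.29329903537388446), 0.9416770315170289) 7.4987245
dock ((-0.1540777895622245, -1.090222961903347), 0.36025941689809166) 36.64796
blue ((0.00796179516101958, 0.005489447952550464), 0.984833880563577) 4.977041
[0.59675844 0.16366798 0.06598265] [-2.90770286 -6.31163431 32.11660989]
```

```bash
python3 -c "
from bench import r
print(r.hand_in()); o=r.get_obs(); print(o['clock'],o['tcp_pos'],o['contact_force'])"
```

```text
the job is handed in; nothing more can be done
None
the job is handed in; nothing more can be done
```

The collar is on the filter cell's spigot, keyed over the pins and pushed down against the spring to a hard stop. I handed the job in at about 17 s with the gripper still holding it there.

**How it went:** I gripped the collar twice, 90° apart, to centre it in the jaws. Then I pulled it out through the dock's open end, carried it to the aluminium cell and lowered it onto the pins. About 1.4 rad of turning under roughly 10 N brought the keyways over the pins, and the push-back force vanished.

**Last checks:**
- **Seating:** the tool was at z = 0.066 m, pushing down with about 32 N. The sideways force was about 7 N. Backing off showed the ring's full 6 mm of travel above that stop (0.066 to about 0.072 m), and the scene picture from the first push to that stop shows no gap under the flange.
- **One disagreement:** the height at which the collar rested on the pins implied home about 1.8 mm lower, at 0.064 m. I trusted the ring travel and the hard stop instead. The collar probably shifted slightly in the jaws, but I did not confirm that.
- **Bystanders:** by image comparison the timer, syringe and green cap had not moved, and the dropper matched to about 0.3 px. The comparison did not work for the beaker and bottle because the arm partly hid them. They looked in place in the scene picture, and no force readings suggested I had touched anything else.

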